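# Clear the parts chest and hold its lid open at 50 degrees

## Robot

A 7-joint arm with a two-finger parallel gripper is mounted at the origin on the work surface. World frame = base frame: x ahead of the robot, y to its left, z up, the work surface at z = 0. Lengths are in m, angles in degrees, forces in N, time in s.
With the tool pointing down it reaches from about 0.425 to 0.875 m from the base axis. Payload 4.7 kg.
Tool frame: the origin (TCP) lies at the very end of the fingers, on their centre line; the grasp point (between the pads) lies env.hold_point_z behind it (env.hold_point_z is the distance from the TCP to the grasp point, in m); z points along the fingers, y is the line along which they close (so a half turn about z gives the same grasp; the last joint's range is limited). The gripper opens to 87 mm and grips with 3 to 60 N. Pads are 19 mm wide; open, the fingers measure 117 mm over their backs; the gripper's body (75 mm by 190 mm) begins 51 mm behind the grasp point.
Start: joints at [64.807, 18.392, -4.016, 83.108, 1.295, 78.541, -3.26], TCP at [0.285, -0.584, 0.223] pointing down, gripper open.
Joint ranges: [-163.93, 163.93], [-17.29, 119.83], [-79.2, 71.16], [3.27, 140.29], [-89.18, 269.18], [5.43, 117.66], [-154.24, 154.24]. Speed limits (degrees/s): [147.25, 147.25, 180, 180, 180, 180, 180].

## Interface

Orientations are given as [roll, pitch, yaw] about the fixed x, y, z axes, in that order (R = Rz(yaw) Ry(pitch) Rx(roll)).
In Python, from cell import env gives the robot as it stands.
- The arm moves only by the shell command python3 -m jog 'ROWS' [FORCE]. ROWS is JSON, a list of rows, each an object with "dp": the shift along the tool's x, y, z in cm, a list of three; "twist": the turn about the tool's z in degrees; "fingers": the opening, from 0 (shut) to 1 (fully open). A call has 1 to 8 rows; each row is the pose to reach, as a shift and turn from the pose commanded when the call began, along the tool's axes at that moment; what a row does not reach only later rows make up. A row lasts 1/8 s, in which the tool goes at most 62.5 mm and 10.7 degrees, less where a joint would pass 70% of its speed; a pose out of reach is approached as far as the arm can. A call with a gripper value outside its range is refused whole. The fingers move at their own pace and stop on an object; FORCE is the grip in N (left out, the last holds). Time passes only in rows, so rows that repeat a pose let the fingers close. It gives the time, the measured TCP pose, the force, the opening and the grip force at its end, in the units of the state.
- env.get_obs(): the state, without advancing time (a new reading comes with each control period).
- env.read_camera(name): name is "side" or "top"; returns a dict with "pixels" (384x512x3 uint8, blue, green, red), "depth" (384x512 float32, m along the optical axis (not along the pixel's ray), 0 where there is no reading), "fx", "fy", "cx", "cy" (pixels), "k1" (the pictures are not rectified: a ray, as slopes to the right and down, at radius r is drawn at 1 + k1 r^2 times it, then the intrinsics apply), "rvec" (rotation vector, rad) and "tvec" (3), from world to camera coordinates, as OpenCV has them. Camera axes: x right, y down, z forward; pixel columns grow to the right and rows downward; lengths in m; the calibration is good to about 2 mm. A picture is of the moment at which its call begins.
- env.sign_off(): hands the job in; it is judged then, once.
The state is a dict: "time_s": time; "qpos": joint angles; "joint_velocities": joint speeds; "effort": joint torques, N m; "tool_pos": TCP position; "tool_rot": TCP orientation; "force": force on the tool from outside, world axes, zero at the start; "wrist_torque": the same for the moment, N m; "grip_width": finger opening in m; "grasp_force": force on a finger pad.
Only numpy, scipy, OpenCV 4.12 (cv2) and the standard library are available. Lean on these libraries where they do the work, as an engineer would, in place of code of your own. Each camera call takes 0.05 s, during which the arm holds its last target. There are 200 camera calls.

## Task

Pick up the wooden scraper block and wipe all three offcuts off the closed lid of the parts chest onto the table with it (do not push them with the fingers or the arm, and leave the lid shut until it is clear), then stand the block back on the table on its sole and let go of it. Then lift the lid (it has a tab) and hold it open at 50 degrees, to within about 5 degrees, for the child opposite: finish with the gripper still holding the lid there, since it falls shut by itself. Leave the pencil pot, glue bottle and stick frame where they stand.

Things in the scene. Friction and masses are not known exactly. Their poses are not given: they have to be found in the camera images.
- chest: Plywood parts chest, fixed to the table, 170 x 260 x 100 mm high (x, y, z); origin at the centre of its underside, z up; x points from the hinge side (the robot's side) to the free side, y along the hinge; turned by up to 15 degrees. Its lid, a flat white slab 170 x 260 x 12 mm, exactly covers it, upper face 112 mm above the table when shut, hinged on the upper robot-side edge.
- lid (a joint): Lid angle in rad: 0 shut, growing as the far side rises towards the robot; 50 degrees is 0.873. A stop ends it at 1.35. It has no spring and no stay: from every angle it falls shut. The lid weighs about 0.45 kg (varies by a third); some 1.5 to 3 N at the tab lift it.
- lid_hinge (a point): Middle of the hinge axis, on the chest at its upper robot-side edge: 85 mm behind the chest's centre (-x of the chest), 100 mm above the table. The axis runs along the chest's y.
- lid_tab (a point): Grip point at mid-thickness in the lid's wooden tab, moving with the lid: 200 mm from the hinge axis, 103 mm above the table when shut. The tab sticks out 52 mm from the middle of the free edge, 30 mm wide (chest y), 18 mm thick, top flush with the lid; this point is 30 mm outside the edge. Free space below it: pinch it across its width from above; it can pivot between the pads.
- scraper: Loose light-wood scraper block, 0.16 kg. Sole 140 mm long (x) x 34 mm (y) x 22 mm high, and on it a grip rib 100 mm long (x) x 26 mm wide (y) from 22 to 71 mm above the sole. Origin at the centre of its underside, z up. At the start it stands on its sole on the table, on the left or the right of the chest, the pencil pot on the other side.
- offcut1: Loose wooden offcut 30 x 22 x 14 mm (x, y, z), 12 g, lying at the start on the shut lid, within 50 mm of the lid's middle along the chest's x and y and turned anyhow. Origin at the centre of its underside.
- offcut2: Loose wooden offcut 30 x 22 x 14 mm (x, y, z), 12 g, lying at the start on the shut lid, within 50 mm of the lid's middle along the chest's x and y and turned anyhow. Origin at the centre of its underside.
- offcut3: Loose wooden offcut 30 x 22 x 14 mm (x, y, z), 12 g, lying at the start on the shut lid, within 50 mm of the lid's middle along the chest's x and y and turned anyhow. Origin at the centre of its underside.
- pot: Bystander: metal pencil pot with coloured pencils, 84 mm across its rim, 85 mm high, pencils to 150 mm; origin at the centre of its underside. It is not part of the job.
- glue: Bystander: white glue bottle, 56 mm across, 130 mm high, beyond the chest to the right; origin at the centre of its underside. It is not part of the job.
- frame: Bystander: stick frame of a moving toy, 150 x 110 x 100 mm with an axle along x that sticks out 20 mm at either end, beyond the chest to the left; origin at the centre of its underside. It is not part of the job.

How it is judged:
By the outcome, as a careful person would: the job done as asked, in the order asked, and still so for the second after the job is handed in, while the arm keeps its last pose, push and grip.
It also fails if it takes over 61 s, if anything falls off the work surface, if the arm or the gripper's body presses on something with over 40 N, if the wrist force passes 120 N, or if a joint passes its speed limit or range.

## Working session

There is one attempt and no reset: what is moved stays moved. The work goes in short steps, Python scripts to look and compute and a shell command to move; the robot and the scene stay as the last step left them, time stands still between calls to the robot, and variables do not carry over. Pictures are saved under pics/ and viewed, at most 10 in all, crops included, and the job is handed in when it is done.

```bash
ls; mkdir -p pics
cat > h.py <<'E'
import numpy as np, cv2
from cell import env
def cloud(c):
    d=c["depth"]; v,u=np.mgrid[0:d.shape[0],0:d.shape[1]]
    K=np.array([[c["fx"],0,c["cx"]],[0,c["fy"],c["cy"]],[0,0,1.]])
    p=cv2.undistortPoints(np.stack([u.ravel(),v.ravel()],1).astype(float)[:,None],K,np.array([c["k1"],0,0,0.]))[:,0]
    z=d.ravel().astype(float); P=np.stack([p[:,0]*z,p[:,1]*z,z],1)
    R=cv2.Rodrigues(np.array(c["rvec"],float))[0]
    W=(P-np.array(c["tvec"]).ravel())@R
    W[z==0]=np.nan
    return W.reshape(d.shape+(3,))
E
python3 - <<'E'
from h import *
print(env.hold_point_z, env.get_obs())
for n in("top","side"):
    c=env.read_camera(n); cv2.imwrite(f"pics/{n}0.png",c["pixels"]); np.savez(f"{n}0.npz",W=cloud(c),p=c["pixels"])
    R=cv2.Rodrigues(np.array(c["rvec"],float))[0]; print(n,-R.T@np.array(c["tvec"]).ravel(),c["k1"])
E
```

```text
pics
0.0187 {'time_s': 0.0, 'qpos': array([64.80767519, 18.43841567, -4.01467039, 83.17422189,  1.29395163,
       78.53765305, -3.25962019]), 'joint_velocities': array([ 0.10759663, -0.03243479, -0.07807296,  0.0222236 ,  0.0572754 ,
        0.0331263 , -0.04974015]), 'effort': array([-6.14733472e-04, -4.91293466e+01, -4.04393105e-01, -3.12529528e+01,
       -6.38757111e-02,  4.38136014e-02,  1.57384120e-04]), 'tool_pos': array([ 0.28466414, -0.58376303,  0.22147461]), 'tool_rot': array([-1.79894884e+02,  4.80479327e-03,  2.60014171e+01]), 'force': array([-0.07046512, -0.29004073, -0.65399662]), 'wrist_torque': array([ 0.00245657, -0.00047526,  0.01228491]), 'grasp_force': 0.0, 'grip_width': 0.087173995679985}
top [ 0.48394776 -0.00212843  0.9712243 ] 0.015630496113113557
side [0.32628492 0.99610089 0.83697599] -0.08936136199874772
```

View pics/top0.png

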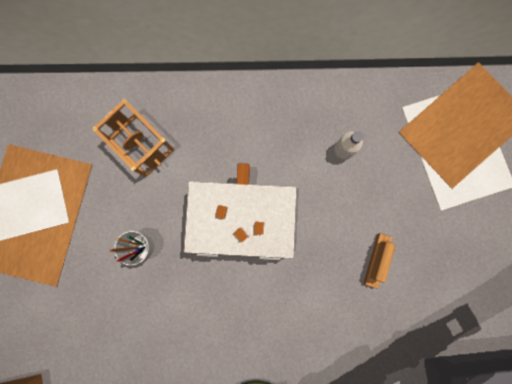

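View pics/side0.png

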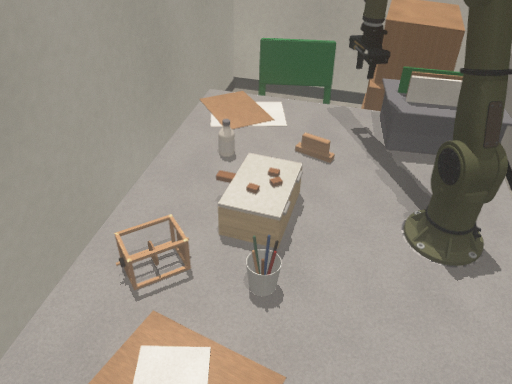

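The top view shows the lid at about (186–296, 183–258) with its tab at (243,174). The offcuts are at (221,212), (241,235) and (259,228), and the scraper is at (380,261) on the right. The pot is on the left at (130,248), the frame at (130,138) and the glue at (348,146). In the side view, the scraper stands upright on its sole.

Run:
```python
from h import *
f=np.load("top0.npz");W=f["W"];p=f["p"].astype(int)
def box(m):
    q=W[m];r=cv2.minAreaRect(q[:,:2].astype(np.float32));return m.sum(),np.round(r[0],4),np.round(r[1],4),round(r[2],1),np.round(np.percentile(q[:,2],[5,50,95]),4)
def roi(u0,u1,v0,v1):
    m=np.zeros(W.shape[:2],bool);m[v0:v1,u0:u1]=True;return m
z=W[...,2]
print("table",np.nanmedian(z[300:330,150:250]))
lid=roi(170,310,178,270)&(z>.100)
sat=p.max(2)-p.min(2)
print("lid",box(lid&(sat<60)&(z<.118)))
print("tab",box(roi(230,256,160,186)&(sat>70)&(z>.08)))
for n,(a,b) in enumerate([(221,212),(241,235),(259,228)]):print("off",box(roi(a-10,a+10,b-10,b+10)&(sat>70)))
s=roi(355,405,225,295)
print("rib",box(s&(z>.06)));print("sole",box(s&(z>.012)&(z<.03)));print("all",box(s&(z>.012)))
print("pot",box(roi(105,155,225,275)&(z>.03)));print("glue",box(roi(328,368,125,165)&(z>.03)));print("frame",box(roi(88,180,95,182)&(z>.03)))
```

```text
table 0.0008072730154917598
lid (np.int64(7403), array([0.5187, 0.031 ]), array([0.2601, 0.1788]), 86.3, array([0.1099, 0.1127, 0.1152]))
tab (np.int64(244), array([0.6318, 0.0237]), array([0.0284, 0.0503]), 86.1, array([0.1102, 0.1127, 0.115 ]))
off (np.int64(113), array([0.5402, 0.0759]), array([0.0208, 0.0293]), 77.7, array([0.124 , 0.1264, 0.1294]))
off (np.int64(110), array([0.4855, 0.0298]), array([0.0282, 0.0212]), 38.2, array([0.1241, 0.1264, 0.1288]))
off (np.int64(113), array([ 0.5011, -0.0128]), array([0.0203, 0.0289]), 81.0, array([nan, nan, nan]))
rib (np.int64(460), array([ 0.4141, -0.3242]), array([0.0265, 0.0988]), 71.4, array([0.064 , 0.0708, 0.0737]))
sole (np.int64(356), array([ 0.4143, -0.324 ]), array([0.0348, 0.1396]), 71.4, array([0.0149, 0.0222, 0.0262]))
all (np.int64(973), array([ 0.4143, -0.324 ]), array([0.0348, 0.1396]), 71.4, array([0.0186, 0.0561, 0.0732]))
pot (np.int64(745), array([0.4573, 0.2994]), array([0.0815, 0.0806]), 89.1, array([0.0355, 0.0741, 0.1344]))
glue (np.int64(525), array([ 0.7121, -0.2474]), array([0.0563, 0.0481]), 38.3, array([0.0393, 0.0899, 0.1312]))
frame (np.int64(1630), array([0.7314, 0.3009]), array([0.1719, 0.1111]), 44.3, array([0.0384, 0.0946, 0.1027]))
```

```bash
python3 -m jog '[{"dp":[3,-2.4,0],"twist":6,"fingers":1},{"dp":[7,-5.4,0],"twist":14,"fingers":1},{"dp":[11,-8.5,1],"twist":22,"fingers":1},{"dp":[15,-11.6,3],"twist":30,"fingers":1},{"dp":[19,-14.7,5],"twist":38,"fingers":1},{"dp":[22,-17,7],"twist":43,"fingers":1},{"dp":[23,-17.7,8],"twist":44.6,"fingers":1},{"dp":[23,-17.7,8],"twist":44.6,"fingers":1}]'
python3 - <<'E'
from h import *
c=env.read_camera("top");cv2.imwrite("pics/t1.png",cv2.resize(c["pixels"][190:330,320:440],None,fx=4,fy=4))
o=env.get_obs();print(o["tool_pos"],o["tool_rot"],o["force"])
E
```

```text
time_s: 1.1
tool_pos: [0.4139, -0.3227, 0.1415]
tool_rot: [-180.0, 0.1, -18.4]
force: [0.4, 0.0, 0.5]
grip_width: 0.0868
grasp_force: 0.0
[ 0.41372459 -0.32428684  0.14226214] [ 1.79993653e+02  5.28762150e-02 -1.85348928e+01] [-0.42319164 -1.25023009 -0.86044895]
```

```bash
python3 -m jog '[{"dp":[0,0,4],"twist":0,"fingers":1},{"dp":[0,0,8],"twist":0,"fingers":1},{"dp":[0,0,10.4],"twist":0,"fingers":1},{"dp":[0,0,11],"twist":0,"fingers":1},{"dp":[0,0,11],"twist":0,"fingers":1},{"dp":[0,0,11],"twist":0,"fingers":0.2},{"dp":[0,0,11],"twist":0,"fingers":0.2},{"dp":[0,0,11],"twist":0,"fingers":0.2}]' 35
python3 -m jog '[{"dp":[0,0,0],"twist":0,"fingers":0.1},{"dp":[0,0,0],"twist":0,"fingers":0.1},{"dp":[0,0,0],"twist":0,"fingers":0.1},{"dp":[0,0,0],"twist":0,"fingers":0.1}]' 35
```

```text
time_s: 2.15
tool_pos: [0.4144, -0.3246, 0.0332]
tool_rot: [180.0, -0.1, -18.6]
force: [-0.0, 0.1, -0.9]
grip_width: 0.065
grasp_force: 0.0
time_s: 2.65
tool_pos: [0.414, -0.3244, 0.0325]
tool_rot: [180.0, 0.0, -18.6]
force: [0.5, -0.6, -1.2]
grip_width: 0.0254
grasp_force: 35.0
```

```bash
python3 -m jog '[{"dp":[0,0,-1.5],"twist":0,"fingers":0.1},{"dp":[0,0,-5],"twist":0,"fingers":0.1},{"dp":[0,0,-9],"twist":0,"fingers":0.1},{"dp":[0,0,-13],"twist":0,"fingers":0.1},{"dp":[0,0,-16.5],"twist":0,"fingers":0.1},{"dp":[0,-2,-18],"twist":0,"fingers":0.1},{"dp":[-0.5,-5,-18],"twist":0,"fingers":0.1},{"dp":[-1,-10,-18],"twist":-2,"fingers":0.1}]'
python3 -m jog '[{"dp":[-0.5,-5,0],"twist":-2,"fingers":0.1},{"dp":[-1,-10,0],"twist":-4,"fingers":0.1},{"dp":[-1.5,-15,0],"twist":-6,"fingers":0.1},{"dp":[-2,-20,0],"twist":-8,"fingers":0.1},{"dp":[-2.5,-25,0],"twist":-10,"fingers":0.1},{"dp":[-2.7,-30,0],"twist":-12,"fingers":0.1},{"dp":[-2.4,-34,0],"twist":-13,"fingers":0.1},{"dp":[-2.4,-35.5,0],"twist":-13,"fingers":0.1}]'
python3 -m jog '[{"dp":[0,0,0],"twist":0,"fingers":0.1},{"dp":[0,0,0],"twist":0,"fingers":0.1}]'
```

```text
time_s: 3.65
tool_pos: [0.436, -0.2249, 0.2121]
tool_rot: [-180.0, 0.1, -16.7]
force: [0.1, 0.6, -1.4]
grip_width: 0.0258
grasp_force: 35.0
time_s: 4.65
tool_pos: [0.5136, 0.1251, 0.2119]
tool_rot: [-179.9, 0.1, -3.3]
force: [0.1, -0.7, -1.9]
grip_width: 0.026
grasp_force: 35.0
time_s: 4.9
tool_pos: [0.5144, 0.1191, 0.2121]
tool_rot: [179.9, 0.1, -3.7]
force: [0.2, -0.1, -2.2]
grip_width: 0.026
grasp_force: 35.0
```

```bash
python3 -m jog '[{"dp":[0.2,-0.5,2],"twist":0,"fingers":0.1},{"dp":[0.2,-0.5,4],"twist":0,"fingers":0.1},{"dp":[0.2,-0.5,5],"twist":0,"fingers":0.1},{"dp":[0.2,-0.5,5],"twist":0,"fingers":0.1},{"dp":[0.2,-0.5,5],"twist":0,"fingers":0.1}]'
python3 - <<'E'
from h import *
c=env.read_camera("side");cv2.imwrite("pics/s2.png",cv2.resize(c["pixels"][110:260,180:340],None,fx=4,fy=4,interpolation=cv2.INTER_CUBIC))
E
```

```text
time_s: 5.52
tool_pos: [0.5177, 0.1253, 0.1634]
tool_rot: [-180.0, -0.1, -3.6]
force: [0.8, -0.2, -0.7]
grip_width: 0.0259
grasp_force: 35.0
```

View pics/s2.png

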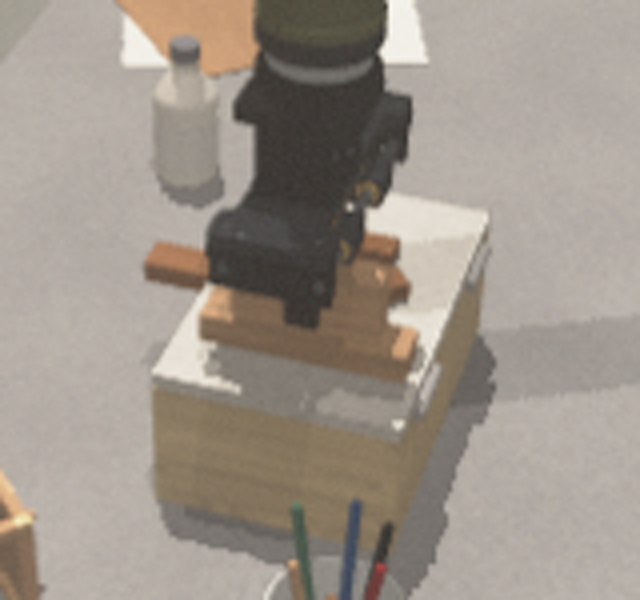

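The side view shows the scraper level over the lid's left part at about (305,345), with the offcuts to its right near (390,265). I'll lower it and sweep.

```bash
python3 -m jog '[{"dp":[0,0,0.8],"twist":0,"fingers":0.1},{"dp":[0,0,1.6],"twist":0,"fingers":0.1},{"dp":[0,0,1.6],"twist":0,"fingers":0.1},{"dp":[0,0,1.6],"twist":0,"fingers":0.1},{"dp":[0,0.8,1.6],"twist":0,"fingers":0.1},{"dp":[0,2,1.6],"twist":0,"fingers":0.1},{"dp":[0,3.5,1.6],"twist":0,"fingers":0.1},{"dp":[0,5,1.6],"twist":0,"fingers":0.1}]'
python3 -m jog '[{"dp":[0,1.5,0],"twist":0,"fingers":0.1},{"dp":[0,3,0],"twist":0,"fingers":0.1},{"dp":[0,4.5,0],"twist":0,"fingers":0.1},{"dp":[0,6,0],"twist":0,"fingers":0.1},{"dp":[0,7.5,0],"twist":0,"fingers":0.1},{"dp":[0,9,0],"twist":0,"fingers":0.1},{"dp":[0,10,0],"twist":0,"fingers":0.1},{"dp":[0,10,0],"twist":0,"fingers":0.1}]'
python3 - <<'E'
from h import *
c=env.read_camera("side");cv2.imwrite("pics/s3.png",cv2.resize(c["pixels"][110:260,180:340],None,fx=4,fy=4,interpolation=cv2.INTER_CUBIC))
E
```

```text
time_s: 6.58
tool_pos: [0.514, 0.074, 0.1466]
tool_rot: [180.0, -0.0, -3.7]
force: [0.2, -0.4, -1.7]
grip_width: 0.026
grasp_force: 35.0
time_s: 7.58
tool_pos: [0.5077, -0.0252, 0.1464]
tool_rot: [180.0, 0.0, -3.7]
force: [-0.4, 0.7, -1.7]
grip_width: 0.0254
grasp_force: 35.0
```

View pics/s3.png

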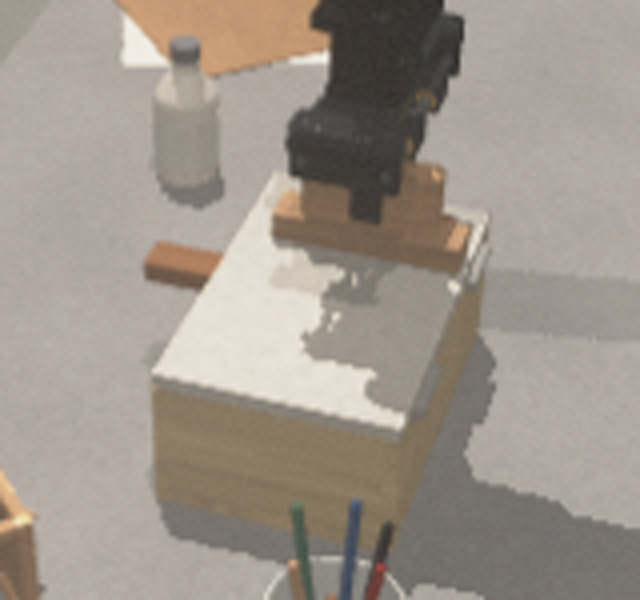

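The picture shows the lid clear behind the scraper, which is now at (370,235). I'll continue over the right edge.

```bash
python3 -m jog '[{"dp":[0,1.5,0],"twist":0,"fingers":0.1},{"dp":[0,3,0],"twist":0,"fingers":0.1},{"dp":[0,4.5,0],"twist":0,"fingers":0.1},{"dp":[0,6,0],"twist":0,"fingers":0.1},{"dp":[0,7.5,0],"twist":0,"fingers":0.1},{"dp":[0,9,0],"twist":0,"fingers":0.1},{"dp":[0,10.5,0],"twist":0,"fingers":0.1},{"dp":[0,11.5,0],"twist":0,"fingers":0.1}]'
python3 -m jog '[{"dp":[0,0,0],"twist":0,"fingers":0.1},{"dp":[0,0,-3],"twist":0,"fingers":0.1},{"dp":[0,0,-7],"twist":0,"fingers":0.1},{"dp":[0,4,-7],"twist":0,"fingers":0.1},{"dp":[0,8,-7],"twist":3,"fingers":0.1},{"dp":[0,12,-7],"twist":6,"fingers":0.1},{"dp":[0,15,-7],"twist":8,"fingers":0.1},{"dp":[0,15,-7],"twist":8,"fingers":0.1}]'
python3 - <<'E'
from h import *
c=env.read_camera("top");cv2.imwrite("pics/t4.png",cv2.resize(c["pixels"][140:330,170:430],None,fx=3,fy=3,interpolation=cv2.INTER_CUBIC));np.savez("top4.npz",W=cloud(c),p=c["pixels"])
E
```

```text
time_s: 8.62
tool_pos: [0.5004, -0.1402, 0.1465]
tool_rot: [180.0, 0.0, -3.6]
force: [0.6, -0.0, -2.5]
grip_width: 0.0254
grasp_force: 35.0
time_s: 9.62
tool_pos: [0.4897, -0.2926, 0.2155]
tool_rot: [180.0, 0.1, -12.0]
force: [0.7, 0.6, -2.2]
grip_width: 0.026
grasp_force: 35.0
```

View pics/t4.png

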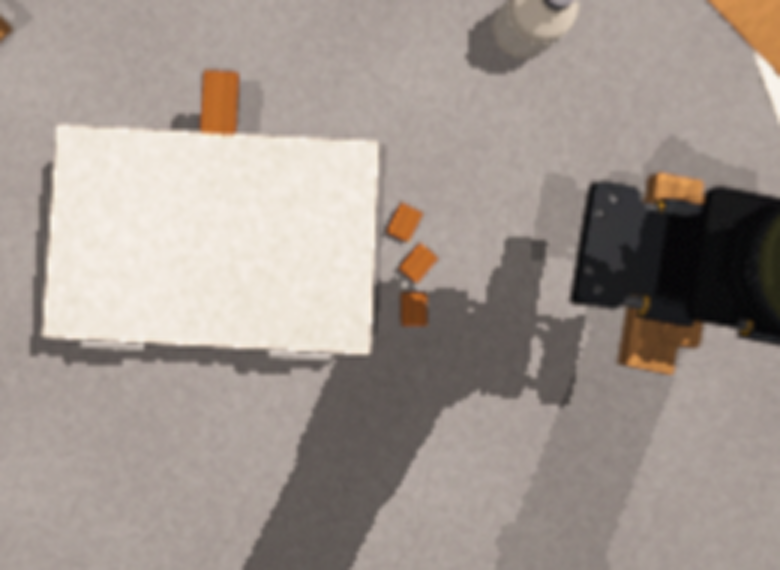

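The lid is clear and all three offcuts lie on the table beside it, at crop pixels (405,222), (418,262) and (414,308). The spot under the scraper at about (660,270) is free, so I'll set it down there.

```bash
python3 -m jog '[{"dp":[0,1,2],"twist":0,"fingers":0.1},{"dp":[0,1,6],"twist":0,"fingers":0.1},{"dp":[0,1,10],"twist":0,"fingers":0.1},{"dp":[0,1,14],"twist":0,"fingers":0.1},{"dp":[0,1,16.5],"twist":0,"fingers":0.1},{"dp":[0,1,17.6],"twist":0,"fingers":0.1},{"dp":[0,1,18],"twist":0,"fingers":0.1},{"dp":[0,1,18.2],"twist":0,"fingers":0.1}]'
python3 -m jog '[{"dp":[0,0,0],"twist":0,"fingers":0.1},{"dp":[0,0,0],"twist":0,"fingers":0.1}]'
```

```text
time_s: 10.68
tool_pos: [0.4898, -0.2986, 0.0352]
tool_rot: [180.0, -0.1, -11.6]
force: [-0.5, 0.1, -1.2]
grip_width: 0.0255
grasp_force: 35.0
time_s: 10.92
tool_pos: [0.4896, -0.2987, 0.0354]
tool_rot: [180.0, -0.1, -11.6]
force: [0.4, 0.5, -1.5]
grip_width: 0.026
grasp_force: 35.0
```

```bash
python3 -m jog '[{"dp":[0,0,0.15],"twist":0,"fingers":0.1},{"dp":[0,0,0.25],"twist":0,"fingers":0.1},{"dp":[0,0,0.25],"twist":0,"fingers":0.1}]'
python3 -m jog '[{"dp":[0,0,0.05],"twist":0,"fingers":0.1},{"dp":[0,0,0.05],"twist":0,"fingers":0.1}]'
```

```text
time_s: 11.3
tool_pos: [0.4892, -0.2985, 0.0325]
tool_rot: [180.0, -0.0, -11.6]
force: [-1.1, -0.3, 1.8]
grip_width: 0.0256
grasp_force: 35.0
time_s: 11.55
tool_pos: [0.4892, -0.2986, 0.0325]
tool_rot: [180.0, -0.0, -11.6]
force: [-3.1, 2.4, 6.2]
grip_width: 0.0256
grasp_force: 35.0
```

```bash
python3 -m jog '[{"dp":[0,0,0],"twist":0,"fingers":0.6},{"dp":[0,0,0],"twist":0,"fingers":1},{"dp":[0,0,0],"twist":0,"fingers":1},{"dp":[0,0,0],"twist":0,"fingers":1},{"dp":[0,0,-2],"twist":0,"fingers":1},{"dp":[0,0,-6],"twist":0,"fingers":1},{"dp":[0,0,-11],"twist":0,"fingers":1},{"dp":[0,0,-16],"twist":0,"fingers":1}]'
python3 - <<'E'
from h import *
o=env.get_obs();t=np.array(o["tool_pos"]);print(t)
yaw=np.radians(o["tool_rot"][2])
f=np.load("top4.npz");W=f["W"];p=f["p"].astype(int);z=W[...,2];sat=p.max(2)-p.min(2)
def box(m):
    q=W[m];r=cv2.minAreaRect(q[:,:2].astype(np.float32));return np.round(r[0],4),np.round(r[1],4),round(r[2],1)
m=np.zeros(z.shape,bool);m[155:275,175:305]=True
print("lid",box(m&(z>.108)&(z<.118)&(sat<60)))
b=box(m&(z>.08)&(sat>70)&(np.arange(384)[:,None]<190));print("tab",b)
ch=np.radians(-3.7);e=np.array([np.cos(ch),np.sin(ch)])
C=b[0]-.111*e; T=C+.115*e; H=C-.085*e
print("centre",C,"tab grip",T,"hinge",H)
d=T-t[:2]; print("dp",d@[np.cos(yaw),np.sin(yaw)],d@[np.sin(yaw),-np.cos(yaw)],"twist",np.degrees(yaw)+3.7)
E
```

```text
time_s: 12.55
tool_pos: [0.489, -0.2983, 0.193]
tool_rot: [180.0, 0.0, -11.6]
force: [0.8, -0.2, 0.1]
grip_width: 0.086
grasp_force: 0.0
[ 0.48895533 -0.298269    0.19296224]
lid (array([0.5443, 0.0295]), array([0.26 , 0.226]), 86.4)
tab (array([0.6328, 0.0237]), array([0.0286, 0.053 ]), 85.9)
centre [0.52203137 0.03086309] tab grip [0.63679166 0.02344187] hinge [0.43720854 0.03634833]
dp 0.08017030437707735 -0.34485676475554355 twist -7.892948015917551
```

```bash
python3 -m jog '[{"dp":[0.5,-3,0],"twist":0,"fingers":1},{"dp":[1.5,-8,0],"twist":-1,"fingers":1},{"dp":[3,-13,0],"twist":-3,"fingers":1},{"dp":[4,-18,0],"twist":-4,"fingers":1},{"dp":[5.5,-24,0],"twist":-5,"fingers":1},{"dp":[7,-29,0],"twist":-7,"fingers":1},{"dp":[8,-33.5,0],"twist":-7.8,"fingers":1},{"dp":[8,-34.5,0],"twist":-7.8,"fingers":1}]'
python3 -m jog '[{"dp":[0,0,2],"twist":0,"fingers":1},{"dp":[0,0,3],"twist":0,"fingers":1},{"dp":[0,0,3],"twist":0,"fingers":1}]'
python3 - <<'E'
from h import *
c=env.read_camera("side");cv2.imwrite("pics/s5.png",cv2.resize(c["pixels"][90:260,180:360],None,fx=4,fy=3.5,interpolation=cv2.INTER_CUBIC))
E
```

```text
time_s: 13.55
tool_pos: [0.6372, 0.0284, 0.1913]
tool_rot: [-179.8, 0.0, -3.5]
force: [0.9, -0.2, 0.3]
grip_width: 0.0871
grasp_force: 0.0
time_s: 13.92
tool_pos: [0.6356, 0.021, 0.1596]
tool_rot: [179.9, 0.2, -4.0]
force: [-1.1, 0.9, 0.2]
grip_width: 0.0867
grasp_force: 0.0
```

View pics/s5.png

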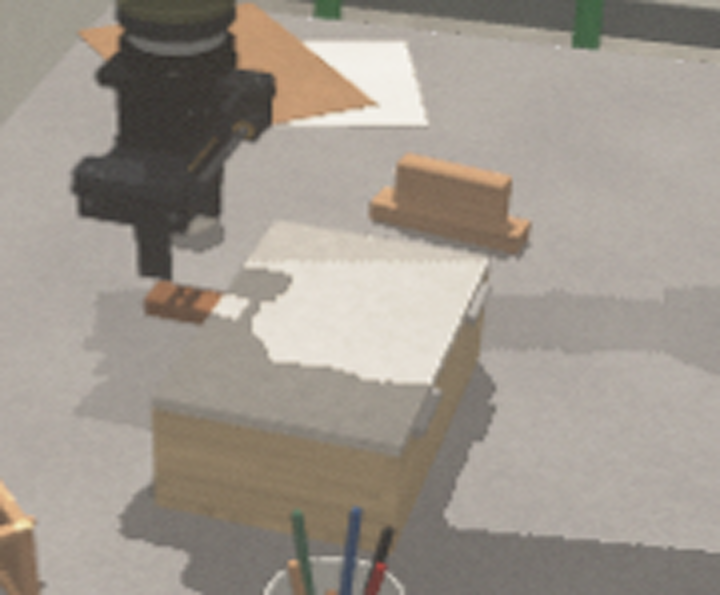

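The scraper stands on its sole at about (450,205), and the gripper is above the tab at (180,300). Next is the descent and pinch.

```bash
python3 -m jog '[{"dp":[0,-0.2,2.5],"twist":0,"fingers":1},{"dp":[0,-0.2,5.5],"twist":0,"fingers":1},{"dp":[0,-0.2,7.2],"twist":0,"fingers":1},{"dp":[0,-0.2,7.5],"twist":0,"fingers":1},{"dp":[0,-0.2,7.5],"twist":0,"fingers":0.5},{"dp":[0,-0.2,7.5],"twist":0,"fingers":0.2},{"dp":[0,-0.2,7.5],"twist":0,"fingers":0.2},{"dp":[0,-0.2,7.5],"twist":0,"fingers":0.2}]' 20
python3 -m jog '[{"dp":[0,0,0],"twist":0,"fingers":0.1},{"dp":[0,0,0],"twist":0,"fingers":0.1},{"dp":[0,0,0],"twist":0,"fingers":0.1}]' 20
```

```text
time_s: 14.98
tool_pos: [0.6373, 0.0254, 0.087]
tool_rot: [180.0, -0.0, -3.8]
force: [0.6, -0.2, 0.5]
grip_width: 0.055
grasp_force: 0.0
time_s: 15.35
tool_pos: [0.6369, 0.0238, 0.0865]
tool_rot: [179.9, 0.0, -3.8]
force: [-0.7, -3.4, 1.0]
grip_width: 0.0296
grasp_force: 20.0
```

```bash
python3 -m jog '[{"dp":[-0.03,0,-0.7],"twist":0,"fingers":0.1},{"dp":[-0.12,0,-1.74],"twist":0,"fingers":0.1},{"dp":[-0.25,0,-2.6],"twist":0,"fingers":0.1},{"dp":[-0.39,0,-3.46],"twist":0,"fingers":0.1},{"dp":[-0.6,0,-4.3],"twist":0,"fingers":0.1},{"dp":[-0.82,0,-5.16],"twist":0,"fingers":0.1},{"dp":[-0.82,0,-5.16],"twist":0,"fingers":0.1}]' 20
python3 - <<'E'
from h import *
o=env.get_obs();print(o["tool_pos"],o["force"],o["wrist_torque"],o["grip_width"])
W=cloud(env.read_camera("top"));q=W[140:262,175:310].reshape(-1,3);ch=np.radians(-3.7);H=np.array([.437,.036])
d=q[:,:2]-H;x=d@[np.cos(ch),np.sin(ch)];y=d@[-np.sin(ch),np.cos(ch)]
m=(x>.01)&(x<.16)&(abs(y)>.05)&(abs(y)<.12)&(q[:,2]>.1)
print(m.sum(),np.degrees(np.arctan(np.polyfit(x[m],q[m,2],1)[0])))
E
```

```text
time_s: 16.23
tool_pos: [0.6287, 0.0244, 0.1393]
tool_rot: [179.9, -0.0, -3.9]
force: [1.0, -5.5, -2.5]
grip_width: 0.0297
grasp_force: 20.0
[0.62868906 0.02440825 0.13927849] [ 0.97325457 -5.47530633 -2.48049255] [-1.08178281 -0.27248391  0.09529973] 0.029739032668848808
4176 -56.479623790654095
```

```bash
python3 -m jog '[{"dp":[-0.25,0.1,-0.8],"twist":0,"fingers":0.1},{"dp":[-0.56,0.1,-1.65],"twist":0,"fingers":0.1},{"dp":[-0.9,0.1,-2.45],"twist":0,"fingers":0.1},{"dp":[-1.27,0.1,-3.24],"twist":0,"fingers":0.1},{"dp":[-1.7,0.1,-4],"twist":0,"fingers":0.1},{"dp":[-2.12,0.1,-4.77],"twist":0,"fingers":0.1},{"dp":[-2.6,0.1,-5.5],"twist":0,"fingers":0.1},{"dp":[-3.1,0.1,-6.22],"twist":0,"fingers":0.1}]' 20
python3 -m jog '[{"dp":[-0.54,0,-0.7],"twist":0,"fingers":0.1},{"dp":[-1.09,0,-1.36],"twist":0,"fingers":0.1},{"dp":[-1.7,0,-2],"twist":0,"fingers":0.1},{"dp":[-2.31,0,-2.61],"twist":0,"fingers":0.1},{"dp":[-2.95,0,-3.2],"twist":0,"fingers":0.1},{"dp":[-3.62,0,-3.75],"twist":0,"fingers":0.1},{"dp":[-3.62,0,-3.75],"twist":0,"fingers":0.1},{"dp":[-3.62,0,-3.75],"twist":0,"fingers":0.1}]' 20
python3 - <<'E'
from h import *
o=env.get_obs();t=np.array(o["tool_pos"]);print(t,o["force"],o["grip_width"])
ch=np.radians(-3.7);H=np.array([.4372,.0363])
print("kin",np.degrees(np.arctan2(t[2]+.0187-.1,(t[:2]-H)@[np.cos(ch),np.sin(ch)])))
for n in("side","top"):
    c=env.read_camera(n);W=cloud(c);q=W.reshape(-1,3);d=q[:,:2]-H;x=d@[np.cos(ch),np.sin(ch)];y=d@[-np.sin(ch),np.cos(ch)]
    a=np.degrees(np.arctan2(q[:,2]-.1,x));m=(np.hypot(x,q[:,2]-.1)<.16)&(np.hypot(x,q[:,2]-.1)>.06)&(abs(y)>.06)&(abs(y)<.12)&(a>20)&(a<75)
    h,_=np.histogram(a[m],np.arange(20,76,5));print(n,h)
    k=m&(abs(a-50)<12)
    if k.sum()>50:
        for _ in range(5):
            s,b=np.polyfit(x[k],q[k,2],1);k=k&(abs(q[:,2]-s*x-b)<.008)
        print(k.sum(),np.degrees(np.arctan(s)))
    cv2.imwrite(f"pics/{n}6.png",c["pixels"])
E
```

```text
time_s: 17.27
tool_pos: [0.5978, 0.0265, 0.2014]
tool_rot: [179.9, -0.1, -3.8]
force: [1.5, -4.0, -3.1]
grip_width: 0.0298
grasp_force: 20.0
time_s: 18.27
tool_pos: [0.5615, 0.0288, 0.2389]
tool_rot: [179.9, -0.1, -3.8]
force: [0.6, -6.3, 0.2]
grip_width: 0.0299
grasp_force: 20.0
[0.56149288 0.02879773 0.23892548] [ 0.62248217 -6.29483194  0.23211861] 0.029937395349933785
kin 51.692647425798306
side [  0   0   0   0   0   0 330 506  26   0   0]
862 49.97558429891416
top [  0   0   0   0   0   0  35 418  67   0   0]
505 50.53562563138892
```

View pics/side6.png

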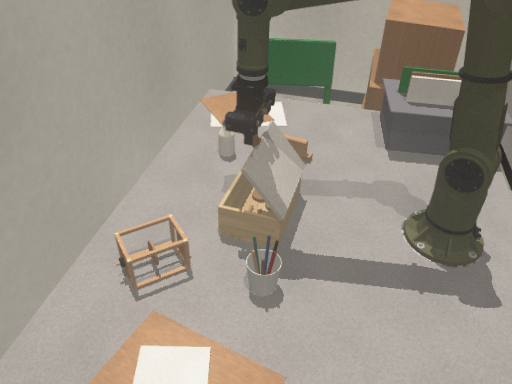

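The side picture shows the lid open at (275,170) with the gripper on the tab. Depth fits from the two cameras give 50.0° and 50.5°. I'll hold it a moment to confirm it's steady, then hand in.

```bash
python3 -m jog '[{"dp":[0,0,0],"twist":0,"fingers":0.1},{"dp":[0,0,0],"twist":0,"fingers":0.1},{"dp":[0,0,0],"twist":0,"fingers":0.1},{"dp":[0,0,0],"twist":0,"fingers":0.1}]' 20 && python3 -c "
from cell import env
print(env.sign_off())"
```

```text
time_s: 18.88
tool_pos: [0.5616, 0.0288, 0.2389]
tool_rot: [179.9, -0.1, -3.8]
force: [1.3, -5.5, -1.0]
grip_width: 0.0298
grasp_force: 20.0
the job is handed in; nothing more can be done
None
```

I wiped all three offcuts onto the table with the scraper, stood it back on its sole and let go, and handed in at about 19 s with the gripper holding the lid open at about 50 degrees; the pot, glue bottle and frame were not touched.

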